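# Balance a jar of pigment with brass weights

## Robot

A 7-joint arm with a two-finger parallel gripper is mounted at the origin on a cart in front of the work surface, level with it; the furniture and walls round the work are solid. World frame = base frame: x ahead of the robot, y to its left, z up, the work surface at z = 0. Lengths are in m, angles in rad, forces in N, time in s.
With the tool pointing down it reaches from about 0.425 to 0.925 m from the base axis. Payload 6.8 kg.
Tool frame: the origin (TCP) lies midway between the tips of the shut fingers; the grasp point (between the pads) lies 19 mm behind it; z points along the fingers, y is the line along which they close (so a half turn about z gives the same grasp; the last joint's range is limited). The gripper opens to 85 mm and grips with 20 to 120 N. Pads are 22 mm wide; open, the fingers measure 114 mm over their backs; the gripper's body (76 mm by 85 mm) begins 54 mm behind the grasp point. The pads swing forward as they close: fully open they stand 13 mm farther back than shut.
Start: joints at [1.104, 0.477, 0.022, 1.555, -0.011, 1.109, -0.083], TCP at [0.237, -0.632, 0.231] pointing down, gripper open.
Joint ranges: [-2.96, 2.96], [-0.34, 2.1], [-1.41, 1.46], [0.24, 2.44], [-1.37, 4.51], [0.17, 1.92], [-2.96, 2.96]. Speed limits (rad/s): [2.39, 2.39, 3.14, 3.14, 3.14, 3.14, 3.14].

## Interface

Orientations are given as a unit quaternion [w, x, y, z].
In Python, from station import * gives the robot as it stands.
- The arm moves only by the shell command python3 -m creep 'ROWS' [FORCE]. ROWS is JSON, a list of rows, each a list of 7 numbers: the gripper command: -1 is shut, 1 is fully open, values between are in proportion, then the shift along the world's x, y, z in mm, then the turn, a rotation vector about the world's x, y, z in rad. A call has 1 to 5 rows; each row shifts and turns the commanded pose from where the row before left it; what a row does not reach is not made up. A row lasts 1/8 s, in which the tool goes at most 62.5 mm and 10.7 degrees, less where a joint would pass 70% of its speed; a pose out of reach is approached as far as the arm can. A call is refused whole if a number of a shift passes 62.5 or a number of a turn 0.188, either way. A call with a gripper value outside its range is refused whole. The fingers move at their own pace and stop on an object; FORCE is the grip in N (left out, the last holds). Time passes only in rows, so rows that do not move let the fingers close. It gives the time, the measured TCP pose, the force, the opening and the grip force at its end, in the units of the state.
- get_obs(): the state, without advancing time (a new reading comes with each control period).
- read_camera(name): name is "side" or "top"; returns (picture, depth): 480x640x3 uint8, red, green, blue; 480x640 float32, m along the optical axis (not along the pixel's ray), 0 where there is no reading.
- camera_params(name): a dict with "intrinsics" (3x3 intrinsics, pixels), "k1" (the pictures are not rectified: a ray, as slopes to the right and down, at radius r is drawn at 1 + k1 r^2 times it, then the intrinsics apply), "cam_to_world" (4x4, takes a point from camera to world coordinates). Camera axes: x right, y up, looking along -z (the intrinsics and any distortion apply to the point x, -y, -z); pixel columns grow to the right and rows downward; lengths in m; the calibration is good to about 2 mm. A picture is of the moment at which its call begins. camera_params takes no time and is no camera call.
- hand_in(): hands the job in; it is judged then, once.
The state is a dict: "t": time; "q": joint angles; "joint_vel": joint speeds; "joint_torque": joint torques, N m; "eef_pos": TCP position; "tool_rot": TCP orientation; "contact_force": force on the tool from outside, world axes, zero at the start; "torque": the same for the moment, N m; "gripper_width": opening from 0.0 (shut) to 1.0 (fully open); "grasp_force": force on a finger pad.
Only numpy, scipy, OpenCV 4.12 (cv2) and the standard library are available. Lean on these libraries where they do the work, as an engineer would, in place of code of your own. Each camera call takes 0.05 s, during which the arm holds its last target. There are 200 camera calls.

## Task

Weigh the jar of pigment on the two-pan balance: set brass weights upright and gently on the empty pan until the beam levels and the pointer rests in the broad black centre field of its scale. Leave the jar on its pan, stand any weight you do not need upright on the worktop, and do not disturb the other things.

Things in the scene. Friction and masses are not known exactly. Their poses are not given: they have to be found in the camera images.
- balance: grey cast base of a two-pan balance, fixed, 115 x 310 mm (x, y), 42 mm high. Origin at the centre of its underside; own +y points along the beam to the jar's pan, -y to the weights' pan; the scale faces -x. The white scale plate, 66 mm wide, stands at its middle, 19 mm towards +x, top 164 mm above the worktop. Beam pivot 70 mm up.
- beam (a joint): tilt of the beam (rad): 0 level, positive = jar's pan low; stops at +-0.11. Between the stops 0.0012 rad per gram by which the jar outweighs the weights, wherever they stand on the pan; at a stop 92 g or more. Settles in about 1.5 s. Its black pointer moves before the scale: centre field +-0.04 rad, thin marks 0.04 rad apart. The jar weighs 50 to 225 g, different each time.
- weight_pan_floor (a point): centre of the floor of the weights' pan (empty at the start), a round steel dish: floor flat to 63 mm radius, rim 75 mm outer radius and 5 mm above the floor. 120 mm from the balance's middle along its -y; 103 mm above the worktop when level, 116 mm at beam +0.11. Stays horizontal, sinks and rises with the beam, and yields softly (about 70 N/m) when pressed.
- jar_pan_floor (a point): centre of the floor of the jar's pan, same dish at the other end of the beam (120 mm along the balance's +y)
- jar: glass jar of grey-brown pigment with black screw lid, loose, standing on the jar's pan; 57 mm in diameter, 70 mm high, origin at the centre of its underside. To be left there.
- weight_100_a: turned brass cylinder weight with a waist and a round knob on top, standing upright on the worktop near the robot's right; 100 g; body 28 mm in diameter and 17 mm high, knob 16 mm in diameter (z 31 to 38 mm), 40 mm high in all. Origin at the centre of its underside, z up. Same as weight_100_b.
- weight_100_b: turned brass cylinder weight with a waist and a round knob on top, standing upright on the worktop near the robot's right; 100 g; body 28 mm in diameter and 17 mm high, knob 16 mm in diameter (z 31 to 38 mm), 40 mm high in all. Origin at the centre of its underside, z up. Same as weight_100_a.
- weight_50: turned brass cylinder weight with a waist and a round knob on top, standing upright on the worktop near the robot's right; 50 g, the smallest; body 22 mm in diameter and 14 mm high, knob 13 mm in diameter (z 24 to 29 mm), 31 mm high in all. Origin at the centre of its underside, z up.
- spool: wooden spool of linen thread, bystander, 39 mm in diameter, 58 mm high; origin at the centre of its underside
- ochre_jar: glass jar of ochre powder with black screw lid, bystander standing on the worktop between the vice and the glue warmer, 52 mm in diameter, 62 mm high; origin at the centre of its underside
- wax: yellow beeswax cake, bystander, 40 x 55 x 18 mm; origin at the centre of its underside

How it is judged:
By the outcome, as a careful person would: the job done as asked, in the order asked, and still so for the second after the job is handed in, with the robot touching nothing.
It also fails if it takes over 58 s, if anything falls off the work surface, if the arm or the gripper's body presses on something with over 40 N, if the wrist force passes 120 N, or if a joint passes its speed limit or range.

## Working session

There is one attempt and no reset: what is moved stays moved. The work goes in short steps, Python scripts to look and compute and a shell command to move; the robot and the scene stay as the last step left them, time stands still between calls to the robot, and variables do not carry over. Pictures are saved under pics/ and viewed, at most 10 in all, crops included, and the job is handed in when it is done.

```bash
mkdir -p pics; ls; cat > h.py <<'E'
from station import *
import numpy as np, cv2
def snap(cam,tag):
    p,d=read_camera(cam); np.savez(f'{tag}.npz',p=p,d=d,c=cam); cv2.imwrite(f'pics/{tag}.png',p[:,:,::-1]); return p,d
def world(cam,u,v,depth):
    P=camera_params(cam);K=np.array(P['intrinsics'],float)
    u,v,depth=[np.asarray(a,float) for a in (u,v,depth)]
    n=cv2.undistortPoints(np.stack([u.ravel(),v.ravel()],1)[:,None],K,np.array([P['k1'],0,0,0.]))[:,0]
    dd=depth.ravel(); c=np.stack([n[:,0]*dd,-n[:,1]*dd,-dd,np.ones_like(dd)],1)
    return (c@np.array(P['cam_to_world']).T)[:,:3].reshape(u.shape+(3,))
def cloud(cam,d):
    v,u=np.mgrid[0:480,0:640]; return world(cam,u,v,d)
E
python3 - <<'E'
from h import *
for c in('top','side'):
    snap(c,c+'0'); print(c,camera_params(c))
print(get_obs())
E
```

```text
pics
top {'intrinsics': array([[481.5998215 ,   0.        , 323.50514911],
       [  0.        , 481.5998215 , 239.54806847],
       [  0.        ,   0.        ,   1.        ]]), 'k1': -0.02711959027284687, 'cam_to_world': array([[ 0.01632325,  0.98651916, -0.16282967,  0.35811327],
       [-0.99967891,  0.01294568, -0.02178257,  0.06162402],
       [-0.01938098,  0.16313295,  0.98641371,  1.08085275],
       [ 0.        ,  0.        ,  0.        ,  1.        ]])}
side {'intrinsics': array([[608.32404813,   0.        , 318.05348786],
       [  0.        , 608.32404813, 230.59040937],
       [  0.        ,   0.        ,   1.        ]]), 'k1': 0.03864958167126609, 'cam_to_world': array([[ 0.99977244,  0.01617899,  0.01390384,  0.5460609 ],
       [ 0.00555415,  0.4318711 , -0.90191824, -1.13641971],
       [-0.02059679,  0.90179022,  0.43168296,  0.67669786],
       [ 0.        ,  0.        ,  0.        ,  1.        ]])}
{'t': 0.1, 'q': array([ 1.10393789,  0.47772002,  0.02234344,  1.55629153, -0.01148031,
        1.1093029 , -0.0831253 ]), 'joint_vel': array([ 0.00107684,  0.00012605, -0.00030259, -0.00149148, -0.00072989,
       -0.00195203,  0.00052537]), 'joint_torque': array([ 4.39086740e-03, -5.97761393e+01,  1.61384225e+00, -2.81955439e+01,
        1.28866217e-02,  4.98701018e-03, -2.46416988e-06]), 'eef_pos': array([ 0.23681048, -0.63155906,  0.23044701]), 'tool_rot': array([-7.69379810e-04,  9.83954022e-01,  1.78420424e-01, -2.07107661e-04]), 'contact_force': array([-0.26791766, -0.7412292 ,  0.89065538]), 'torque': array([-0.02706651,  0.00552148,  0.00219863]), 'grasp_force': 0.0, 'gripper_width': 0.9988534941008771}
```

View pics/top0.png

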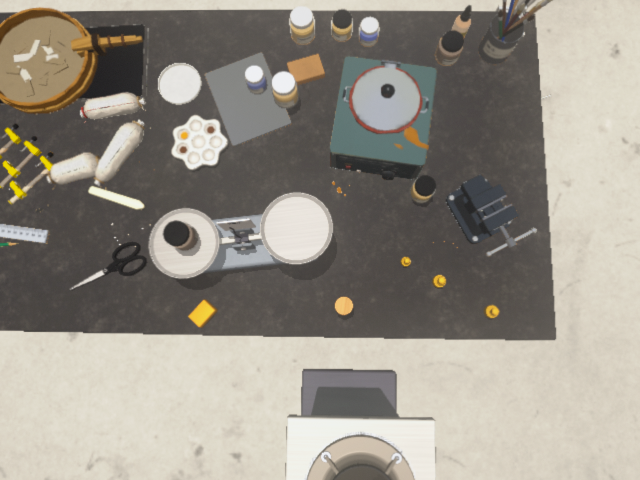

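View pics/side0.png

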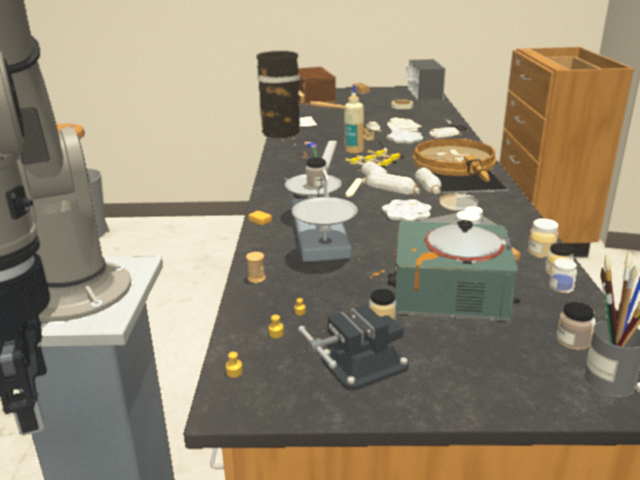

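The top view shows three brass weights at (406,262), (440,281) and (492,312), with the pans at (297,228) and (185,243). The spool is at (344,306), the wax at (202,313) and the ochre jar at (424,189). The side view confirms the layout. Next I'll measure positions.

```bash
cat > m.py <<'E'
from h import *
def circ(xy):
    A=np.c_[2*xy,np.ones(len(xy))]; s=np.linalg.lstsq(A,(xy**2).sum(1),rcond=None)[0]; return s[:2],np.sqrt(s[2]+s[:2]@s[:2])
def pan(W,hint):
    # floor plane height & centre
    r=np.hypot(W[...,0]-hint[0],W[...,1]-hint[1]); 
    m=(r<.085)&(W[...,2]>.075)&(W[...,2]<.13); q=W[m]
    c,rr=cv2.minEnclosingCircle(q[:,:2].astype(np.float32)); c=np.array(c)
    r=np.hypot(W[...,0]-c[0],W[...,1]-c[1]); f=W[(r<.055)&(W[...,2]>.07)&(W[...,2]<.14),2]
    return c.round(4),round(rr,4),np.median(f).round(4)
E
python3 - <<'E'
from m import *
for cam in('top','side'):
    z=np.load(cam+'0.npz');p,d=z['p'],z['d'];W=cloud(cam,d)
    hsv=cv2.cvtColor(p,cv2.COLOR_RGB2HSV)
    m=((hsv[...,0]>15)&(hsv[...,0]<30)&(hsv[...,1]>150)&(hsv[...,2]>90)&(d>0)&(W[...,1]<-.05)&(W[...,1]>-.6)&(W[...,0]<.75)).astype('uint8')
    n,L,S,C=cv2.connectedComponentsWithStats(m)
    for i in range(1,n):
        if S[i,4]>15:
            q=W[L==i]; t=q[q[:,2]>q[:,2].max()-.012]
            print(cam,C[i].round(),S[i,4],'mean',q.mean(0).round(4),'lo',q.min(0).round(3),'hi',q.max(0).round(3),'top',t.mean(0).round(4))
z=np.load('top0.npz');W=cloud('top',z['d'])
for (u,v) in((297,228),(185,243),(344,306),(424,189)): print(u,v,W[v,u].round(4))
for u,v in((297,228),(185,243)): print(pan(W,W[v,u]))
np.set_printoptions(linewidth=200)
print((W[225:255,222:262:3,2]*1000).round()[::3])
E
```

```text
top [414. 138.] 173 mean [ 0.7334 -0.1025  0.1226] lo [ 0.712 -0.13   0.118] hi [ 0.75  -0.084  0.129] top [ 0.7334 -0.1025  0.1226]
top [405. 261.] 76 mean [ 0.4869 -0.0964  0.0201] lo [ 0.478 -0.108  0.007] hi [ 0.497 -0.087  0.035] top [ 0.488  -0.0976  0.0299]
top [439. 281.] 128 mean [ 0.4445 -0.1686  0.0243] lo [ 0.432 -0.183  0.002] hi [ 0.458 -0.158  0.043] top [ 0.4453 -0.1712  0.0385]
top [491. 311.] 140 mean [ 0.3806 -0.2812  0.0245] lo [ 0.368 -0.304 -0.002] hi [ 0.394 -0.27   0.044] top [ 0.3802 -0.2825  0.0389]
side [424. 257.] 99 mean [ 0.7329 -0.1052  0.1225] lo [ 0.714 -0.133  0.12 ] hi [ 0.75  -0.087  0.125] top [ 0.7329 -0.1052  0.1225]
side [416. 281.] 40 mean [ 0.7151 -0.1322  0.0874] lo [ 0.713 -0.135  0.069] hi [ 0.717 -0.129  0.108] top [ 0.7149 -0.1326  0.1019]
side [300. 307.] 126 mean [ 0.4897 -0.1053  0.0146] lo [ 0.48  -0.112 -0.001] hi [ 0.499 -0.094  0.033] top [ 0.4899 -0.1033  0.0275]
side [276. 327.] 234 mean [ 0.4472 -0.1798  0.0187] lo [ 0.432 -0.19  -0.002] hi [ 0.459 -0.115  0.04 ] top [ 0.4471 -0.1764  0.0362]
side [233. 365.] 298 mean [ 0.3825 
[... 639 characters left out ...]
0.]
 [  41.   42.   44.   86.  129.   85.   78.   77.   73.   73.   61.   43.   39.  121.]
 [  41.   43.   39. 1081.   57.   78.   80.   80.   82.   80.   81.   82.   81.  120.]
 [  36.   75.   75.   78.   73.   77.   91.   83.   82.   77.   80.   81.   82.  119.]
 [  73.   73.   74.   72.   77.   78.   84.   81.   81.   74.   73.   69.   42.   41.]
 [  71. 1081.   69.   65.   40.   69.   71.   86.   90.   89.   41.   42.   44.   43.]
 [  44.   39.   42.   84.   88.   90.   87.   88.   84.   81.   74.   45.   43.   43.]
 [  42.   40.   45.   44.   43.   61.   54.   78.   45.   38.   43. 1081.   41.   42.]
 [  47.   45.   43.   45.   42.   42.   43.   40.   39.   40.   44.   42.   43.   43.]]
```

```bash
python3 -m creep '[[0,24,57,0,0,0,0],[0,24,57,0,0,0,0],[0,24,57,0,0,0,0],[0,24,57,0,0,0,0],[0,24,57,0,0,0,0]]' 20; python3 -m creep '[[0,24,60,0,0,0,0],[0,0,0,-50,0,0,0],[0,0,0,-50,0,0,0],[0,0,0,0,0,0,0]]'
```

```text
t: 0.72
eef_pos: [0.3574, -0.3449, 0.2312]
tool_rot: [-0.0, 0.984, 0.178, -0.0]
contact_force: [0.8, 0.3, 0.8]
gripper_width: 0.499
grasp_force: 0.0
t: 1.23
eef_pos: [0.3776, -0.2872, 0.1285]
tool_rot: [-0.003, 0.984, 0.179, -0.003]
contact_force: [-0.3, 1.3, -0.3]
gripper_width: 0.496
grasp_force: 0.0
```

```bash
python3 -m creep '[[0,3,1,-40,0,0,0],[0,0,0,-40,0,0,0],[0,0,0,-30,0,0,0],[0,0,0,0,0,0,0],[0,0,0,0,0,0,0]]'; python3 - <<'E'
from h import *
p,d=snap('side','s1'); a=cv2.resize(p[280:430,130:330],(800,600))
q,_=snap('top','t1'); b=cv2.resize(q[240:360,410:570],(800,600))
cv2.imwrite('pics/c1.png',np.hstack([cv2.resize(a,(400,300)),cv2.resize(b,(400,300))])[:,:,::-1])
E
```

```text
t: 1.85
eef_pos: [0.3845, -0.289, 0.0232]
tool_rot: [0.001, 0.984, 0.178, 0.001]
contact_force: [-0.4, -0.1, 0.4]
gripper_width: 0.494
grasp_force: 0.0
```

View pics/c1.png

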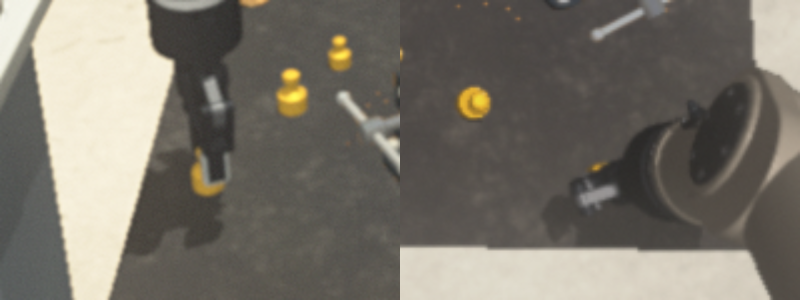

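The crop shows the fingers straddling the first weight: near finger at about (215,160), brass at about (207,180). I'll correct slightly and close.

```bash
python3 -m creep '[[0,-3,1,-3,0,0,0],[-1,0,0,0,0,0,0],[-1,0,0,0,0,0,0],[-1,0,0,0,0,0,0],[-1,0,0,0,0,0,0]]' 25;python3 -m creep '[[-1,0,0,0,0,0,0],[-1,0,0,10,0,0,0],[-1,0,0,40,0,0,0],[-1,0,0,60,0,0,0],[-1,0,0,60,0,0,0]]'
```

```text
t: 2.58
eef_pos: [0.3802, -0.2868, 0.0193]
tool_rot: [-0.0, 0.984, 0.178, -0.0]
contact_force: [-3.8, 3.6, 15.0]
gripper_width: 0.173
grasp_force: 27.6
t: 3.2
eef_pos: [0.3798, -0.2867, 0.1902]
tool_rot: [-0.0, 0.984, 0.178, -0.0]
contact_force: [1.5, -1.3, -1.4]
gripper_width: 0.167
grasp_force: 25.9
```

```bash
python3 -m creep '[[-1,24,55,0,0,0,0],[-1,24,55,0,0,0,0],[-1,24,55,0,0,0,0],[-1,24,55,0,0,0,0],[-1,24,55,0,0,0,0]]' 25;python3 -m creep '[[-1,24,55,0,0,0,0],[-1,24,55,0,0,0,0],[-1,21,54,0,0,0,0],[-1,0,0,-20,0,0,0],[-1,0,0,0,0,0,0]]'
python3 - <<'E'
from m import *
for i in range(2):
    o=get_obs();print(o['eef_pos'].round(4),o['gripper_width'],o['contact_force'])
    p,d=snap('top','t2');W=cloud('top',d);print(pan(W,(.539,.141)))
E
```

```text
t: 3.82
eef_pos: [0.5006, -0.0104, 0.1887]
tool_rot: [0.0, 0.984, 0.178, 0.0]
contact_force: [1.6, -0.6, -1.4]
gripper_width: 0.173
grasp_force: 25.8
t: 4.45
eef_pos: [0.5679, 0.1517, 0.1668]
tool_rot: [0.0, 0.984, 0.179, -0.002]
contact_force: [-0.3, -1.1, -0.7]
gripper_width: 0.17
grasp_force: 25.8
[0.5679 0.1517 0.1668] 0.16997456315994589 [-0.29012366 -1.13384437 -0.68700164]
(array([0.5146, 0.1853]), 0.0519, np.float64(0.1167))
[0.5685 0.1511 0.1678] 0.16892871979040303 [-0.45922424 -0.80123447 -0.67140831]
(array([0.5148, 0.1854]), 0.0518, np.float64(0.1168))
```

View pics/t2.png

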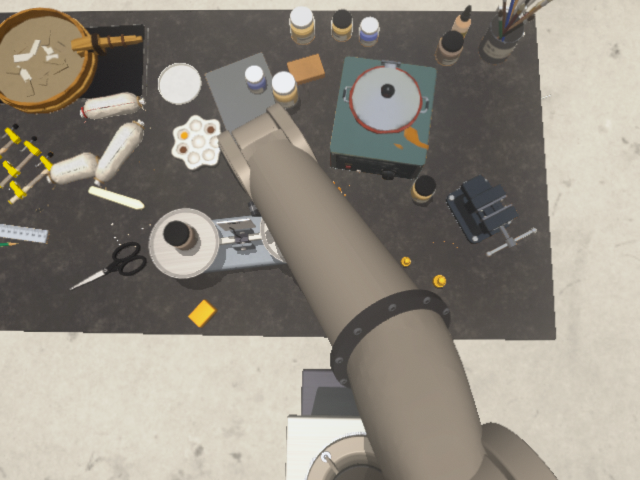

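The arm hides the weights' pan at about (290,230), but the pose reading matches the target. I'll lower gently.

```bash
python3 -m creep '[[-1,0,0,-20,0,0,0],[-1,0,0,-5,0,0,0],[-1,0,0,-4,0,0,0],[-1,0,0,-3,0,0,0],[-1,0,0,-3,0,0,0]]' 25;python3 -m creep '[[-1,0,0,-2,0,0,0],[-1,0,0,0,0,0,0],[-0.6,0,0,0,0,0,0],[-0.5,0,0,0,0,0,0],[-0.3,0,0,0,0,0,0]]'; python3 -m creep '[[-0.1,0,0,0,0,0,0],[-0.1,0,0,0,0,0,0],[-0.1,0,0,8,0,0,0],[0,0,0,40,0,0,0],[0,0,0,50,0,0,0]]'
```

```text
t: 5.18
eef_pos: [0.5696, 0.152, 0.1337]
tool_rot: [0.0, 0.984, 0.178, 0.0]
contact_force: [0.8, -0.6, 0.5]
gripper_width: 0.169
grasp_force: 26.0
t: 5.8
eef_pos: [0.5692, 0.1521, 0.1314]
tool_rot: [-0.0, 0.984, 0.178, 0.0]
contact_force: [-0.6, 0.7, -0.1]
gripper_width: 0.348
grasp_force: 0.0
t: 6.42
eef_pos: [0.5686, 0.1518, 0.23]
tool_rot: [0.0, 0.984, 0.179, -0.001]
contact_force: [0.8, -0.0, 1.1]
gripper_width: 0.503
grasp_force: 0.0
```

```bash
python3 -m creep '[[0,-12,-60,0,0,0,0],[0,-12,-60,0,0,0,0],[0,-12,-60,0,0,0,0],[0,-12,-60,0,0,0,0],[0,-12,-60,0,0,0,0]]'; python3 -m creep '[[0,-12,-30,-20,0,0,0],[0,0,0,-40,0,0,0],[0,0,0,0,0,0,0],[0,0,0,0,0,0,0],[0,0,0,0,0,0,0]]'
python3 - <<'E'
from m import *
p,d=snap('top','t3');W=cloud('top',d);print(pan(W,(.539,.141)))
q,_=snap('side','s3')
cv2.imwrite('pics/c3.png',np.hstack([cv2.resize(q[150:270,240:400],(400,300)),cv2.resize(p[180:300,230:390],(400,300))])[:,:,::-1])
E
```

```text
t: 7.05
eef_pos: [0.5089, -0.1498, 0.2302]
tool_rot: [0.0, 0.984, 0.179, 0.001]
contact_force: [1.1, -0.3, -1.1]
gripper_width: 0.498
grasp_force: 0.0
t: 7.68
eef_pos: [0.4986, -0.1776, 0.171]
tool_rot: [0.001, 0.984, 0.179, 0.001]
contact_force: [0.3, -0.0, 0.5]
gripper_width: 0.497
grasp_force: 0.0
(array([0.5399, 0.1454]), 0.0807, np.float64(0.1099))
```

View pics/c3.png

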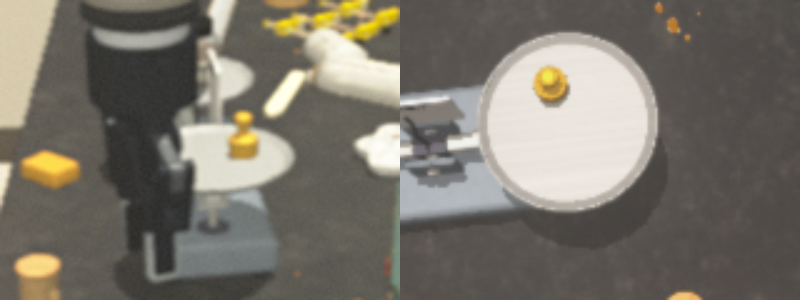

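The 100 g weight stands upright at crop (548,85). The pan has risen to 0.110, which implies about 48 g still missing (jar about 148 g), so I'll add the 50 g.

```bash
python3 -m creep '[[0,-5,40,0,0,0,0],[0,-4,37,-30,0,0,0],[0,0,0,-50,0,0,0],[0,0,0,-40,0,0,0],[0,0,0,0,0,0,0]]' 25
python3 - <<'E'
from m import *
p,d=snap('top','t4');W=cloud('top',d);print(pan(W,(.539,.141)), W[243-20:243+20,150:165,2].mean(), get_obs()['eef_pos'])
z=cloud('top',np.load('top0.npz')['d']);print(z[223:263,155:165,2].mean(),W[223:263,155:165,2].mean())
E
```

```text
t: 8.4
eef_pos: [0.4864, -0.1005, 0.0476]
tool_rot: [-0.001, 0.984, 0.179, -0.002]
contact_force: [0.4, -0.2, 0.7]
gripper_width: 0.501
grasp_force: 0.0
(array([0.5396, 0.1454]), 0.0806, np.float64(0.1098)) 0.09715228450754768 [ 0.48804149 -0.10071849  0.04935055]
0.10270706312950793 0.10444766261853909
```

```bash
python3 -m creep '[[0,1,0,-20,0,0,0],[0,0,0,-10,0,0,0],[-0.4,0,0,0,0,0,0],[-1,0,0,0,0,0,0],[-1,0,0,0,0,0,0]]' 25;python3 -m creep '[[-1,0,0,0,0,0,0],[-1,0,0,0,0,0,0],[-1,0,0,0,0,0,0]]'
```

```text
t: 9.07
eef_pos: [0.4899, -0.101, 0.0202]
tool_rot: [0.0, 0.984, 0.178, 0.001]
contact_force: [-0.2, -0.4, 3.3]
gripper_width: 0.124
grasp_force: 24.5
t: 9.45
eef_pos: [0.49, -0.1009, 0.02]
tool_rot: [0.0, 0.984, 0.179, 0.001]
contact_force: [-1.2, 0.6, 6.7]
gripper_width: 0.129
grasp_force: 24.7
```

```bash
python3 -m creep '[[-1,0,0,10,0,0,0],[-1,0,0,50,0,0,0],[-1,0,0,60,0,0,0],[-1,0,40,40,0,0,0],[-1,8,57,0,0,0,0]]';python3 -m creep '[[-1,8,57,0,0,0,0],[-1,8,57,0,0,0,0],[-1,6,20,0,0,0,0],[-1,0,0,-25,0,0,0],[-1,0,0,0,0,0,0]]'
```

```text
t: 10.07
eef_pos: [0.4992, -0.0048, 0.1833]
tool_rot: [0.001, 0.984, 0.176, 0.003]
contact_force: [0.6, 0.7, -1.0]
gripper_width: 0.126
grasp_force: 24.5
t: 10.7
eef_pos: [0.5176, 0.1295, 0.1531]
tool_rot: [0.0, 0.984, 0.179, -0.002]
contact_force: [-0.5, -0.6, -0.5]
gripper_width: 0.122
grasp_force: 24.5
```

```bash
python3 -m creep '[[-1,0,0,-12,0,0,0],[-1,0,0,-5,0,0,0],[-1,0,0,-4,0,0,0],[-1,0,0,-3,0,0,0],[-1,0,0,-2,0,0,0]]' 25;python3 -m creep '[[-1,0,0,0,0,0,0],[-1,0,0,0,0,0,0]]'
```

```text
t: 11.32
eef_pos: [0.5193, 0.13, 0.1283]
tool_rot: [0.0, 0.984, 0.178, 0.0]
contact_force: [-0.2, -0.3, 0.5]
gripper_width: 0.124
grasp_force: 24.6
t: 11.58
eef_pos: [0.5193, 0.1301, 0.1285]
tool_rot: [-0.0, 0.984, 0.178, 0.0]
contact_force: [0.4, -0.8, 0.4]
gripper_width: 0.126
grasp_force: 24.6
```

```bash
python3 -m creep '[[-1,0,0,-2,0,0,0],[-1,0,0,0,0,0,0],[-0.6,0,0,0,0,0,0],[-0.5,0,0,0,0,0,0],[-0.3,0,0,0,0,0,0]]'; python3 -m creep '[[-0.1,0,0,0,0,0,0],[-0.1,0,0,0,0,0,0],[-0.1,0,0,8,0,0,0],[-0.1,0,0,40,0,0,0],[-0.1,0,0,50,0,0,0]]'; python3 -m creep '[[0,-12,-60,0,0,0,0],[0,-12,-60,0,0,0,0],[0,-12,-60,0,0,0,0],[0,-12,-60,0,0,0,0],[0,-12,-60,0,0,0,0]]'; python3 -m creep '[[0,0,-60,0,0,0,0],[0,0,-60,0,0,0,0],[0,0,-60,0,0,0,0],[0,0,0,0,0,0,0],[0,0,0,0,0,0,0]]'; python3 -m creep '[[0,0,0,0,0,0,0],[0,0,0,0,0,0,0],[0,0,0,0,0,0,0],[0,0,0,0,0,0,0],[0,0,0,0,0,0,0]]'
python3 - <<'E'
from m import *
for k in range(2):
    p,d=snap('top','t5');W=cloud('top',d);print(pan(W,(.539,.141)))
q,_=snap('side','s5')
cv2.imwrite('pics/c5.png',np.vstack([np.hstack([cv2.resize(q[150:270,240:400],(400,300),interpolation=2),cv2.resize(p[180:300,230:390],(400,300))]),np.hstack([cv2.resize(p[205:265,200:280],(400,300),interpolation=2),cv2.resize(p[170:350,100:340],(400,300))])])[:,:,::-1])
E
```

```text
t: 12.2
eef_pos: [0.5193, 0.13, 0.1264]
tool_rot: [0.0, 0.984, 0.178, 0.0]
contact_force: [0.2, -0.7, 0.0]
gripper_width: 0.352
grasp_force: 0.0
t: 12.82
eef_pos: [0.5185, 0.1298, 0.2251]
tool_rot: [-0.0, 0.984, 0.179, -0.001]
contact_force: [1.2, -0.1, -0.2]
gripper_width: 0.454
grasp_force: 0.0
t: 13.45
eef_pos: [0.4588, -0.1718, 0.2252]
tool_rot: [0.0, 0.984, 0.179, 0.001]
contact_force: [1.8, -0.1, -0.1]
gripper_width: 0.5
grasp_force: 0.0
t: 14.08
eef_pos: [0.4594, -0.3493, 0.2244]
tool_rot: [-0.0, 0.984, 0.178, 0.0]
contact_force: [-0.7, 0.2, 0.3]
gripper_width: 0.498
grasp_force: 0.0
t: 14.7
eef_pos: [0.4593, -0.3499, 0.2243]
tool_rot: [0.0, 0.984, 0.178, -0.0]
contact_force: [0.3, -0.0, -0.3]
gripper_width: 0.501
grasp_force: 0.0
(array([0.541 , 0.1454]), 0.0806, np.float64(0.1029))
(array([0.5403, 0.1455]), 0.0808, np.float64(0.1029))
```

View pics/c5.png

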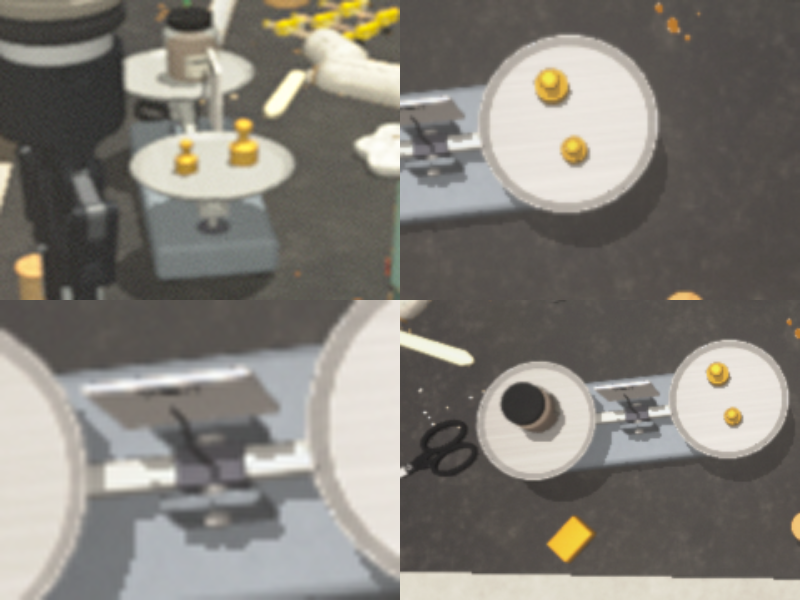

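Both weights stand upright in the pan, at crop (551,85) and (573,150). The pan floor reads 0.1029 against 0.103 when level, and the 7 mm step matches 50 g. Jar, wax and spool look unmoved.

```bash
python3 -c "
from station import *
print(hand_in())"
```

```text
the job is handed in; nothing more can be done
None
```

I handed the job in with the beam level to within measurement error: 100 g + 50 g balance the jar, so it weighs about 148 g. I judged level from the pan height in the camera images, as I couldn't read the pointer directly. The spare 100 g weight was left standing on the worktop.

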